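# Click the depth-stop turret round to its red stop

### The job

With a fingertip, flick the arms of the black star wheel on the depth-stop turret clockwise (seen from above), click by click, until the red stop post rests directly under the brass depth rod, and not one click further. Push the wheel only lightly, without gripping or forcing it, and leave the loose things on the bench where they are.

Things in the scene. Friction and masses are not known exactly. Their poses are not given: they have to be found in the camera images.
- turret: Depth-stop turret, bolted down. Origin: underside of its aluminium base plate (on the bench) on the wheel's upright axis; z up. Plate 12 mm thick, x -85..85, y -85..130 mm. A blue column (36 x 30 mm, 130 mm tall) stands at y +108 mm, its arm (16 mm wide, underside 112 mm up) reaching over the wheel to y +15 mm; the side away from the column (-y) is open.
- wheel (a joint): Star wheel angle in rad, growing clockwise seen from above; 0 = red post under the depth rod. It clicks every 1.047 rad (60 deg), at multiples of 1.047 (rests within 0.05), and starts 2, 3 or 4 clicks short (about -2.09, -3.14, -4.19). An arm takes up to about 5 N to push; once more than half-way (0.52 rad) the wheel runs on by itself into the next click within a second, short of that it springs back.
- axis (a point): Centre of the black star wheel, on its axis, 35 mm above the bench, with the turret's axes. Hub disc radius 36 mm; six arms, 12 mm wide with round 14 mm ends, reach to radius 70 mm, 60 deg apart, one in line with each post; at a click one points at the column (+y). Hub and arms lie 28 to 42 mm above the bench, 16 mm clear of the plate; a roller lies under them on the +y side only.
- red_post (a point): Centre of the top of the red stop post (13 mm diameter, top 66 mm above the bench) on the wheel, 27 mm from the wheel's axis, in line with one of the arms. The other five posts are bare steel, 54 to 74 mm above the bench.
- rod_tip (a point): Lower end of the vertical brass depth rod (10 mm diameter), fixed to the turret's arm, 85 mm above the bench, 27 mm from the wheel's axis towards the column (turret's +y). The rod's black cap reaches 167 mm above the bench.
- sand_block: Yellow sanding block, 70 x 45 x 28 mm, lying loose by the turret on the side away from the column. Origin: centre of its underside. Leave it alone.
- tower: Plywood toy-castle tower, 40 x 40 x 92 mm, standing loose beyond the turret. Origin: centre of its underside. Leave it alone.
- wall_panel: Plywood toy-castle wall, about 62 x 120 x 9 mm, lying loose on the bench in front of the turret. Origin: underside, near its centre. Leave it alone.
- glue: White glue bottle, 60 mm diameter, 150 mm tall. Origin: centre of its underside. Leave it alone.
- varnish: Blue-labelled can, 80 mm diameter, 90 mm tall. Origin: centre of its underside. Leave it alone.
- screwdriver: Screwdriver lying on the bench, along its own x. Leave it alone.
- mug: Blue mug, 80 mm diameter, 90 mm tall. Origin: centre of its underside. Leave it alone.

How it is judged:
At the end, for the whole second after the job is handed in: The wheel rests in the click where the red post stands under the depth rod (within 0.12 rad and 6 mm), reached clockwise, at rest, with the hand clear (value of joint wheel between -0.12 and 0.12 rad and velocity of joint wheel between -0.1 and 0.1 rad/s and horizontal distance between red_post and rod_tip below 0.006 m); the robot touches nothing.
It fails at once if the wheel clicks past the red stop (value of joint wheel above 0.65 rad).
It fails at once if the wheel is turned back anticlockwise to five clicks short (value of joint wheel below -4.9 rad).
It fails at once if the wheel is gripped or forced (over 25 N from the fingers) (contact force between the fingers and wheel above 25 N).
It fails at once if a bystander is moved by more than 25 mm (distance of any of sand_block, tower, wall_panel, glue, varnish, screwdriver, mug from where it was at the start of the episode above 0.025 m).
It also fails if it takes over 72 s, if anything falls off the work surface, if the arm or the gripper's body presses on something with over 40 N, if the wrist force passes 120 N, or if a joint passes its speed limit or range.

### The arm

A 7-joint arm with a two-finger parallel gripper is mounted at the origin on the work surface. World frame = base frame: x ahead of the robot, y to its left, z up, the work surface at z = 0. Lengths are in m, angles in rad, forces in N, time in s.
With the tool pointing down it reaches from about 0.425 to 0.875 m from the base axis. Payload 9.9 kg.
Tool frame: the origin (TCP) lies midway between the tips of the shut fingers; the grasp point (between the pads) lies 19 mm behind it; z points along the fingers, y is the direction in which the jaws open and shut (so a half turn about z gives the same grasp; the last joint's range is limited). The gripper opens to 85 mm and grips with 20 to 120 N. Pads are 22 mm wide; open, the fingers measure 114 mm over their backs; the gripper's body (76 mm by 85 mm) begins 54 mm behind the grasp point. The pads swing forward as they close: fully open they stand 13 mm farther back than shut.
Start: joints at [1.113, 0.576, 0.025, 1.437, -0.015, 1.129, -0.057], TCP at [0.246, -0.628, 0.231] pointing down, gripper open.
Joint ranges: [-2.76, 2.76], [-0.34, 2.15], [-1.52, 1.57], [0.19, 2.46], [-1.09, 4.23], [0.17, 1.99], [-2.82, 2.82]. Speed limits (rad/s): [2.22, 2.22, 3.01, 3.01, 3.14, 3.14, 3.14].

### API

Orientations are given as a 3x3 rotation matrix whose columns are the frame's x, y, z axes.
In Python, from plant import monitor, vision, order gives the robot as it stands.
- The arm moves only by the shell command python3 -m pendant 'ROWS'. ROWS is JSON, a list of rows, each a list of 5 numbers: the finger opening in mm, from 0 to 85.4, then the shift along the tool's x, y, z in mm, then the turn about the tool's z in degrees. In form: [[claw, dx, dy, dz, twist], ...]. A call has 1 to 10 rows; each row shifts and turns the commanded pose from where the row before left it, along the tool's axes as they then stand; what a row does not reach is not made up. A row lasts 1/12 s, in which the tool goes at most 41.7 mm and 7.16 degrees, less where a joint would pass 70% of its speed; a pose out of reach is approached as far as the arm can. A call with a gripper value outside its range is refused whole. The fingers move at their own pace and stop on an object; the grip force is fixed at half the most. Time passes only in rows, so rows that do not move let the fingers close. It gives the time, the measured TCP pose, the force and the opening at its end, in the units of the state.
- monitor.get_state(): the state, without advancing time (a new reading comes with each control period).
- vision.capture(name): name is "scene" or "top" or "wrist"; returns the picture (480x640x3 uint8, blue, green, red); there is no depth.
- vision.get_calibration(name): a dict with "camera_matrix" (3x3 intrinsics, pixels), "xyz" and "rotation" of the camera in the world; the wrist camera has in their place "mount" (4x4, takes a point from camera to tool coordinates, whose origin is the TCP and whose axes are the flange's). Camera axes: x right, y down, z forward; pixel columns grow to the right and rows downward; lengths in m; the calibration is good to about 2 mm. A picture is of the moment at which its call begins: read the wrist's pose just before it. get_calibration takes no time and is no camera call.
- order.hand_in(): hands the job in, once; it reports no verdict.
The state is a dict: "time": time; "joint_positions": joint angles; "joint_velocities": joint speeds; "effort": joint torques, N m; "tcp_pos": TCP position; "tcp_rot": TCP orientation; "wrist_force": force on the tool from outside, world axes, zero at the start; "torque": the same for the moment, N m; "opening": finger opening in m.
Only numpy, scipy, OpenCV 4.12 (cv2) and the standard library are available. Lean on these libraries where they do the work, as an engineer would, in place of code of your own. Each camera call takes 0.05 s, during which the arm holds its last target. There are 200 camera calls.

## Working session

There is one attempt and no reset: what is moved stays moved. The work goes in short steps, Python scripts to look and compute and a shell command to move; the robot and the scene stay as the last step left them, time stands still between calls to the robot, and variables do not carry over. Pictures are saved under pics/ and viewed, about 8 in all and at most 12, crops included, and the job is handed in when it is done.

```bash
mkdir -p pics; ls; python3 - <<'E'
from plant import monitor, vision
import cv2,numpy as np
s=monitor.get_state();print(s['time'],s['tcp_pos'],np.round(s['tcp_rot'],3).tolist(),s['opening'])
for n in("scene","top"):
    cv2.imwrite(f"pics/{n}0.png",vision.capture(n))
    c=vision.get_calibration(n);print(n,{k:np.round(v,4).tolist() for k,v in c.items() if not isinstance(v,str)})
E
```

```text
pics
0.0 [ 0.24631147 -0.62796091  0.23044446] [[0.931, 0.365, -0.001], [0.365, -0.931, 0.002], [-0.0, -0.002, -1.0]] 0.08534916170213723
scene {'camera_matrix': [[572.6927, 0.0, 316.5807], [0.0, 572.6927, 242.8045], [0.0, 0.0, 1.0]], 'xyz': [1.4219, -0.1347, 1.383], 'rotation': [[0.1192, 0.8248, -0.5528], [0.9929, -0.1013, 0.063], [-0.004, -0.5563, -0.831]]}
top {'camera_matrix': [[487.0464, 0.0, 315.0132], [0.0, 487.0464, 237.6365], [0.0, 0.0, 1.0]], 'xyz': [0.464, -0.0362, 1.072], 'rotation': [[0.0079, -0.9971, 0.0758], [-0.9998, -0.0063, 0.0206], [-0.02, -0.0759, -0.9969]]}
```

View pics/top0.png

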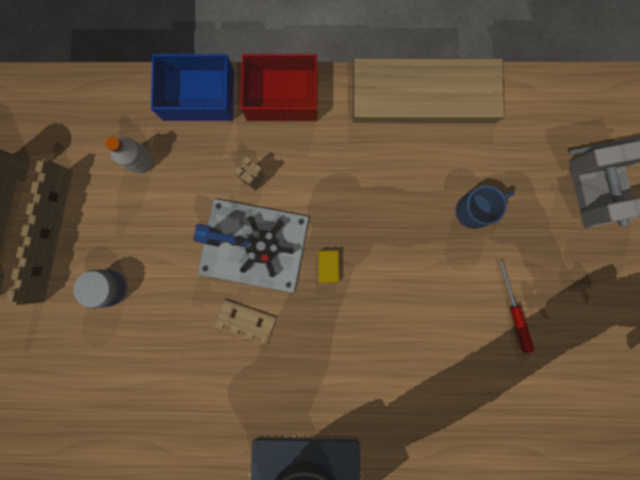

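View pics/scene0.png

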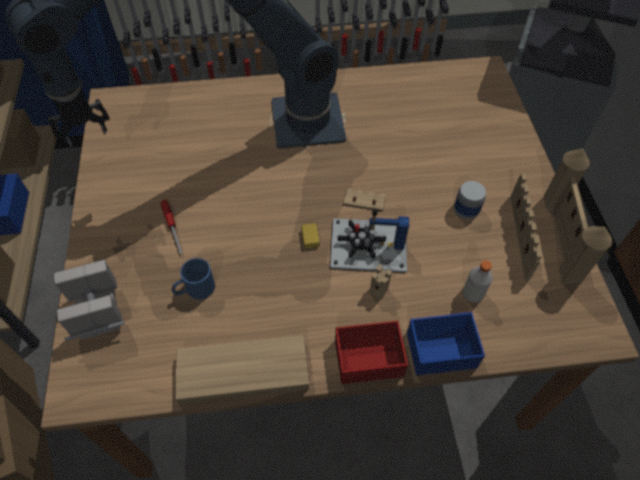

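```bash
cat >h.py <<'E'
import numpy as np,cv2
from plant import vision,monitor
def cal(n):
    c=vision.get_calibration(n)
    return np.array(c['camera_matrix']),np.array(c['rotation']),np.array(c['xyz'])
def ray(n,uv,z):
    K,R,t=cal(n); d=R@np.linalg.inv(K)@np.array([uv[0],uv[1],1.]); return t+d*(z-t[2])/d[2]
def proj(n,p):
    K,R,t=cal(n); q=K@(R.T@(np.array(p)-t)); return q[:2]/q[2]
E
python3 - <<'E'
from h import *
im=cv2.imread('pics/top0.png');hsv=cv2.cvtColor(im,cv2.COLOR_BGR2HSV)
roi=np.zeros(im.shape[:2],np.uint8);roi[190:300,190:350]=255
pl=cv2.inRange(hsv,(0,0,95),(180,60,255))&roi
pl=cv2.morphologyEx(pl,cv2.MORPH_CLOSE,np.ones((25,25)))
c=max(cv2.findContours(pl,0,2)[0],key=cv2.contourArea)
box=cv2.boxPoints(cv2.minAreaRect(c));w=[ray('top',p,.012) for p in box]
print(np.round(box),np.round(w,4))
print([np.linalg.norm(w[i]-w[i-1]).round(3) for i in range(4)])
bk=(cv2.inRange(hsv,(0,0,0),(180,255,45))&roi)[:, :]
m=np.zeros_like(bk);m[212:280,235:296]=bk[212:280,235:296]
print('black centroid',[v.mean() for v in np.nonzero(m)[::-1]])
r=(cv2.inRange(hsv,(0,150,80),(6,255,255))|cv2.inRange(hsv,(174,150,80),(180,255,255)))&roi
r=np.nonzero(r)[::-1];uv=[v.mean() for v in r];print('red',uv,len(r[0]),ray('top',uv,.066))
y=cv2.inRange(hsv,(22,150,80),(35,255,255))&roi
c=max(cv2.findContours(y,0,2)[0],key=cv2.contourArea);print('yel',[ray('top',p,.028).round(3)[:2] for p in cv2.boxPoints(cv2.minAreaRect(c))])
cv2.imwrite('pics/crop1.png',cv2.resize(im[190:345,190:350],None,fx=3.8,fy=3.8,interpolation=cv2.INTER_CUBIC))
E
```

```text
[[186. 272.]
 [201. 196.]
 [308. 216.]
 [294. 293.]] [[4.671e-01 2.667e-01 1.200e-02]
 [6.358e-01 2.388e-01 1.200e-02]
 [5.911e-01 6.000e-04 1.200e-02]
 [4.242e-01 3.100e-02 1.200e-02]]
[np.float64(0.24), np.float64(0.171), np.float64(0.242), np.float64(0.17)]
black centroid [np.float64(262.8093994778068), np.float64(245.01305483028722)]
red [np.float64(264.3235294117647), np.float64(257.4117647058824)] 34 [0.49878085 0.08918023 0.066     ]
yel [array([ 0.517, -0.021]), array([ 0.517, -0.066]), array([ 0.449, -0.067]), array([ 0.448, -0.022])]
```

View pics/crop1.png

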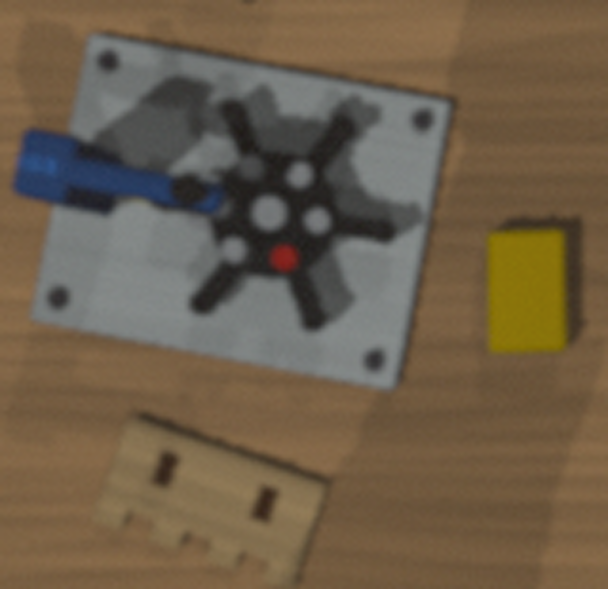

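The crop shows the red post at crop (284,258), on the arm one click clockwise from the −y arm (390,230). The column is at the left, so the wheel is 2 clicks short. Next I fit the turret frame and plan the move.

```bash
cat >>h.py <<'E'
def frame():
    cr=np.array([(93,35),(455,100),(398,388),(33,320)])/3.8+190-.4
    W=np.array([ray('top',p,.012)[:2] for p in cr])
    L=np.array([(85,130),(85,-85),(-85,-85),(-85,130)])/1000
    a=L-L.mean(0);b=W-W.mean(0)
    th=np.arctan2((a[:,0]*b[:,1]-a[:,1]*b[:,0]).sum(),(a*b).sum())
    R=np.array([[np.cos(th),-np.sin(th)],[np.sin(th),np.cos(th)]])
    return R,W.mean(0)-R@L.mean(0),th,W-(L@R.T+W.mean(0)-R@L.mean(0))
E
python3 - <<'E'
from h import *
R,o,th,res=frame();print(o,np.degrees(th),res.round(4).tolist())
print('hub px',proj('top',[*o,.042]),'crop',(proj('top',[*o,.042])-190)*3.8)
print('red local',R.T@(ray('top',(264.3,257.4),.066)[:2]-o))
for a in(-90,-30,-60):
    p=o+R@(.07*np.array([np.cos(np.radians(a)),np.sin(np.radians(a))]));print(a,p,(proj('top',[*p,.042])-190)*3.8)
s=monitor.get_state();T=np.array(s['tcp_rot'])
g=np.array([*(o+R@np.array([.034,-.057])),.2])
print('goal',g,'turret y',R[:,1],'shift tool mm',T.T@(g-s['tcp_pos'])*1000, 'radius',np.hypot(*g[:2]))
print('tool x yaw',np.degrees(np.arctan2(T[1,0],T[0,0])))
E
```

```text
[0.52401931 0.09705929] -10.193985937087758 [[-0.0016, -0.0009], [-0.0004, 0.0001], [0.0015, 0.0011], [0.0005, -0.0003]]
hub px [262.20798011 245.89715863] crop [274.39032443 212.40920281]
red local [-0.0234307  -0.01216876]
-90 [0.51163061 0.0281643 ] [397.31085916 235.42188565]
-30 [0.57748978 0.05188287] [356.33583868 117.69518496]
-60 [0.54773788 0.03120013] [392.60037201 170.83483823]
goal [0.54739466 0.03494172 0.2       ] turret y [0.17698143 0.98421419] shift tool mm [ 522.40555798 -507.15867151   31.22378842] radius 0.5485087351026807
tool x yaw 21.4228667744041
```

```bash
python3 -m pendant '[[0,27,-26,0,0],[0,27,-26,0,0],[0,27,-26,0,0],[0,27,-26,0,0],[0,27,-26,0,0],[0,27,-26,0,0],[0,27,-26,0,0],[0,27,-26,0,0],[0,27,-26,0,0],[0,27,-26,0,0]]'
python3 -m pendant '[[0,27,-26,0,0],[0,27,-26,0,0],[0,27,-26,0,0],[0,27,-26,0,0],[0,27,-26,0,0],[0,27,-26,0,0],[0,27,-26,0,0],[0,27,-26,0,0],[0,0,0,0,0],[0,0,0,0,0]]'
python3 -m pendant '[[0,0,0,0,6],[0,0,0,0,6],[0,0,0,0,6],[0,0,0,0,6],[0,0,0,0,6],[0,0,0,0,1.6],[0,0,0,0,0],[0,0,0,0,0]]'
cat >>h.py <<'E'
def rep(l):
    R,o,th,_=frame();s=monitor.get_state();T=np.array(s['tcp_rot']);p=np.array(s['tcp_pos'])
    print('t',s['time'],'local',(R.T@(p[:2]-o)*1000).round(1),'z',p[2].round(4),'yaw err',np.degrees(np.arctan2(T[1,0],T[0,0])-th).round(1),'tilt',T[:,2].round(3),'F',np.round(s['wrist_force'],1),'op',s['opening'])
    g=np.array([*(o+R@(np.array(l[:2])/1000)),l[2]/1000]);print('shift',(T.T@(g-p)*1000).round(1))
E
python3 - <<'E'
from h import *
rep([34,-60,100])
E
```

```text
time: 0.93
tcp_pos: [0.4031, -0.2859, 0.2312]
tcp_rot: [[0.931, 0.365, -0.0], [0.365, -0.931, 0.0], [-0.0, -0.0, -1.0]]
wrist_force: [1.2, -0.7, 1.3]
opening: -0.0002
time: 1.77
tcp_pos: [0.5284, -0.0127, 0.2308]
tcp_rot: [[0.929, 0.37, -0.001], [0.37, -0.929, 0.001], [-0.0, -0.001, -1.0]]
wrist_force: [-0.7, -0.2, -0.2]
opening: -0.0004
time: 2.43
tcp_pos: [0.5278, -0.016, 0.2313]
tcp_rot: [[0.985, -0.175, -0.0], [-0.175, -0.985, -0.0], [-0.0, 0.0, -1.0]]
wrist_force: [-0.0, -0.5, 0.1]
opening: -0.0002
t 2.4333 local [  23.7 -110.6] z 0.2313 yaw err 0.1 tilt [-0. -0. -1.] F [-0.  -0.5  0.1] op -0.00020828853415548752
shift [ 10.5 -50.6 131.2]
```

```bash
python3 -m pendant '[[0,5,-25,20,0],[0,5.5,-25.5,20,0],[0,0,0,20,0],[0,0,0,21,0],[0,0,0,0,0],[0,0,0,0,0]]'
cat >>h.py <<'E'
def wproj(p,s,c):
    M=np.array(c['mount']);T=np.eye(4);T[:3,:3]=s['tcp_rot'];T[:3,3]=s['tcp_pos']
    q=np.linalg.inv(T@M)@np.array([*p,1.]);q=np.array(c['camera_matrix'])@q[:3];return q[:2]/q[2]
E
python3 - <<'E'
from h import *
rep([34,-60,35])
s=monitor.get_state();im=vision.capture('wrist');c=vision.get_calibration('wrist')
R,o,th,_=frame()
def mark(l,col):
    q=wproj([*(o+R@(np.array(l[:2])/1000)),l[2]/1000],s,c);print(l,q.round())
    if abs(q).max()<2000: cv2.drawMarker(im,tuple(int(v) for v in q),col,0,16,2)
mark((0,0,42),(0,255,0))
for a in range(-90,270,60): mark((63*np.cos(np.radians(a)),63*np.sin(np.radians(a)),42),(0,255,255))
for l in[(23,-45,42),(45,-45,42),(23,-75,42),(45,-75,42)]: mark(l,(255,0,255))
cv2.imwrite('pics/w1.png',im)
E
```

```text
time: 2.93
tcp_pos: [0.5467, 0.0321, 0.1498]
tcp_rot: [[0.984, -0.176, -0.002], [-0.176, -0.984, -0.0], [-0.002, 0.001, -1.0]]
wrist_force: [-0.1, 0.4, 0.6]
opening: -0.0001
t 2.9333 local [ 33.8 -59.9] z 0.1498 yaw err 0.1 tilt [-0.002 -0.    -1.   ] F [-0.1  0.4  0.6] op -5.4339498192866534e-05
shift [  0.5  -0.  114.8]
(0, 0, 42) [235. 276.]
(np.float64(3.857637417314163e-15), np.float64(-63.0), 42) [320. 276.]
(np.float64(54.559600438419636), np.float64(-31.499999999999996), 42) [275. 204.]
(np.float64(54.559600438419636), np.float64(31.499999999999996), 42) [184. 203.]
(np.float64(3.857637417314163e-15), np.float64(63.0), 42) [149. 276.]
(np.float64(-54.559600438419636), np.float64(31.499999999999996), 42) [199. 341.]
(np.float64(-54.55960043841963), np.float64(-31.500000000000007), 42) [280. 341.]
(23, -45, 42) [295. 247.]
(45, -45, 42) [295. 217.]
(23, -75, 42) [337. 247.]
(45, -75, 42) [338. 217.]
```

View pics/w1.png

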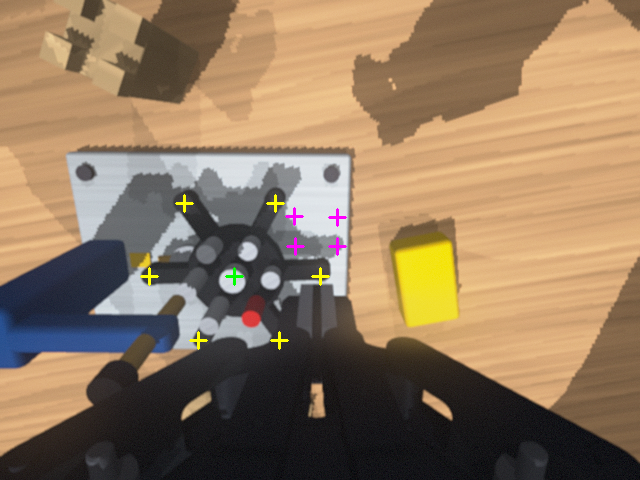

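The markers sit on the arms to within about 4 mm. The gap between the −y arm and the next one is free at the magenta box (295–338, 217–247), so I descend there.

```bash
python3 -m pendant '[[0,2.5,0,25,0],[0,0,0,25,0],[0,0,0,25,0],[0,0,0,20,0],[0,0,0,15,0],[0,0,0,10,0],[0,0,0,0,0],[0,0,0,0,0]]'
python3 - <<'E'
from h import *
rep([0,-60,30])
E
```

```text
time: 3.65
tcp_pos: [0.5504, 0.0319, 0.0312]
tcp_rot: [[0.984, -0.177, 0.001], [-0.177, -0.984, 0.0], [0.001, -0.0, -1.0]]
wrist_force: [0.7, -0.4, -0.2]
opening: 0.0005
t 3.65 local [ 37.5 -59.4] z 0.0312 yaw err 0.0 tilt [ 0.001  0.    -1.   ] F [ 0.7 -0.4 -0.2] op 0.0004965882068695275
shift [-37.5   0.6   1.1]
```

```bash
python3 -m pendant '[[0,-5,0,0,0],[0,-5,0,0,0],[0,-4,0,0,0],[0,-4,0,0,0],[0,-4,0,0,0],[0,-4,0,0,0],[0,-4,0,0,0],[0,-4,0,0,0],[0,-4,0,0,0]]'
python3 -m pendant '[[0,-4,0,0,0],[0,-4,0,0,0],[0,-3,0,0,0]]'
python3 - <<'E'
from h import *
rep([0,-60,30])
s=monitor.get_state();im=vision.capture('wrist')
cv2.imwrite('pics/w2.png',im)
E
```

```text
time: 4.4
tcp_pos: [0.5143, 0.0394, 0.0309]
tcp_rot: [[0.984, -0.177, 0.004], [-0.177, -0.984, 0.001], [0.004, -0.002, -1.0]]
wrist_force: [7.8, 0.1, 1.0]
opening: 0.0004
time: 4.65
tcp_pos: [0.5022, 0.0414, 0.0306]
tcp_rot: [[0.984, -0.177, 0.002], [-0.177, -0.984, 0.001], [0.002, -0.001, -1.0]]
wrist_force: [2.4, 0.4, 0.4]
opening: -0.0001
t 4.65 local [-11.6 -58.6] z 0.0306 yaw err 0.0 tilt [ 0.002  0.001 -1.   ] F [2.4 0.4 0.4] op -5.597307551259037e-05
shift [11.6  1.4  0.6]
```

View pics/w2.png

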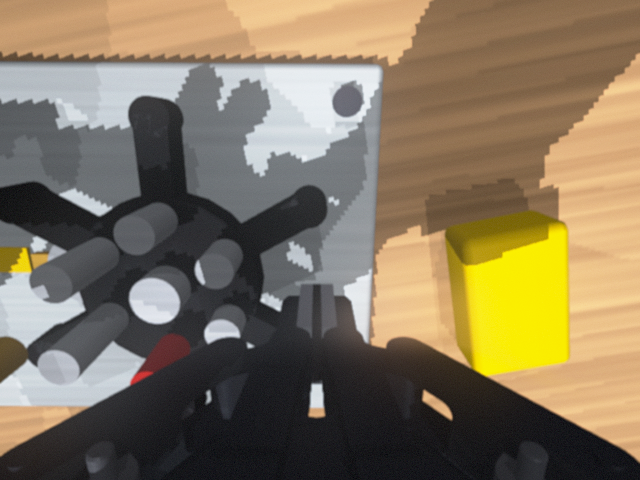

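Force fell from 7.8 to 2.4 N and the arms sit about 30° round, so the wheel is near the crest. I push a little further, then lift clear.

```bash
python3 -m pendant '[[0,-4,0,0,0],[0,-3,0,0,0],[0,0,0,-20,0],[0,0,0,-25,0],[0,0,0,-25,0],[0,25,0,-25,0],[0,25,0,-20,0],[0,0,0,0,0],[0,0,0,0,0],[0,0,0,0,0]]'
python3 - <<'E'
from h import *
rep([37,-60,30])
s=monitor.get_state();im=vision.capture('wrist')
cv2.imwrite('pics/w3.png',im)
E
```

```text
time: 5.53
tcp_pos: [0.5423, 0.0333, 0.1444]
tcp_rot: [[0.984, -0.177, -0.003], [-0.177, -0.984, -0.0], [-0.002, 0.001, -1.0]]
wrist_force: [-0.2, -0.8, -0.1]
opening: 0.0
t 5.5333 local [ 29.3 -59.6] z 0.1444 yaw err 0.0 tilt [-0.003 -0.    -1.   ] F [-0.2 -0.8 -0.1] op 4.49259916954897e-05
shift [  8.    0.4 114.4]
```

View pics/w3.png

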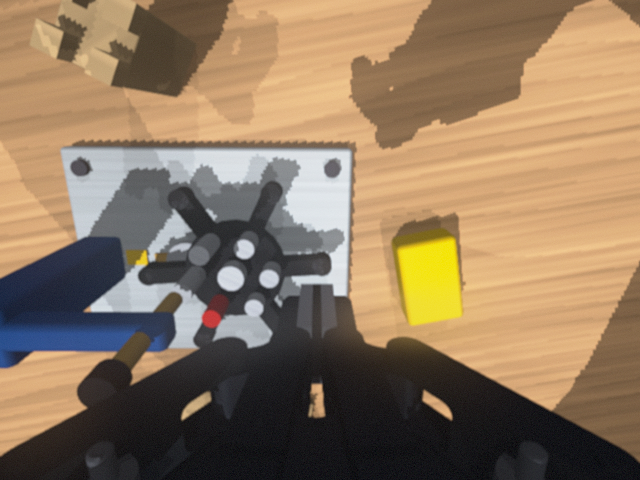

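The wheel has made exactly one click: the red post is now at (212,318), one click short, and the arms are at rest. I repeat the same flick once.

```bash
python3 -m pendant '[[0,8,0,25,0],[0,0,0,25,0],[0,0,0,25,0],[0,0,0,20,0],[0,0,0,14,0],[0,0,0,5,0],[0,0,0,0,0],[0,0,0,0,0]]'
python3 -m pendant '[[0,-5,0,0,0],[0,-5,0,0,0],[0,-4,0,0,0],[0,-4,0,0,0],[0,-4,0,0,0],[0,-4,0,0,0],[0,-4,0,0,0],[0,-4,0,0,0],[0,-4,0,0,0]]'
python3 -m pendant '[[0,-4,0,0,0],[0,-4,0,0,0],[0,-3,0,0,0],[0,-4,0,0,0],[0,-3,0,0,0]]'
python3 -c "
from h import *
rep([0,-60,30])"
python3 -m pendant '[[0,0,0,-20,0],[0,0,0,-25,0],[0,0,0,-25,0],[0,25,0,-25,0],[0,25,0,-20,0],[0,0,0,0,0],[0,0,0,0,0],[0,0,0,0,0],[0,0,0,0,0],[0,0,0,0,0]]'
python3 - <<'E'
from h import *
rep([37,-60,30])
im=vision.capture('wrist');cv2.imwrite('pics/w4.png',im)
E
```

```text
time: 6.25
tcp_pos: [0.5511, 0.0319, 0.0312]
tcp_rot: [[0.984, -0.177, -0.001], [-0.177, -0.984, -0.0], [-0.001, 0.0, -1.0]]
wrist_force: [1.0, -0.1, 0.2]
opening: -0.0
time: 7.0
tcp_pos: [0.5159, 0.0388, 0.0318]
tcp_rot: [[0.984, -0.177, 0.004], [-0.177, -0.984, 0.001], [0.003, -0.001, -1.0]]
wrist_force: [7.7, -0.1, 0.8]
opening: -0.0002
time: 7.42
tcp_pos: [0.4961, 0.042, 0.0313]
tcp_rot: [[0.984, -0.177, -0.0], [-0.177, -0.984, 0.0], [-0.0, -0.0, -1.0]]
wrist_force: [1.7, 0.1, 0.2]
opening: 0.0002
t 7.4167 local [-17.7 -59.2] z 0.0313 yaw err 0.0 tilt [-0.  0. -1.] F [1.7 0.1 0.2] op 0.00023384754643674153
shift [17.7  0.9  1.3]
time: 8.25
tcp_pos: [0.5442, 0.033, 0.1453]
tcp_rot: [[0.984, -0.176, -0.003], [-0.176, -0.984, -0.0], [-0.003, 0.001, -1.0]]
wrist_force: [-0.2, -0.5, 0.4]
opening: 0.0002
t 8.25 local [ 31.2 -59.4] z 0.1453 yaw err 0.0 tilt [-0.003 -0.    -1.   ] F [-0.2 -0.5  0.4] op 0.00021224220994581276
shift [  6.1   0.5 115.3]
```

View pics/w4.png

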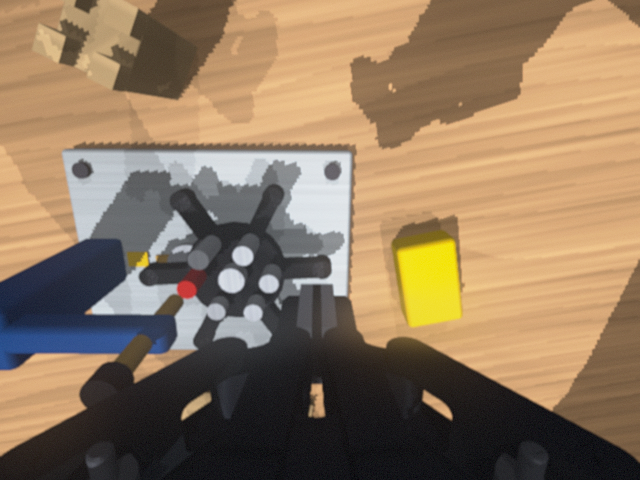

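The red post is now at (187,290), directly below the rod tip (175,300), and the arms are at a click with the hand clear above. I check that nothing is still moving, then hand in.

```bash
python3 -m pendant '[[0,0,0,0,0],[0,0,0,0,0],[0,0,0,0,0],[0,0,0,0,0],[0,0,0,0,0],[0,0,0,0,0]]'
python3 - <<'E'
from h import *
from plant import order
s=monitor.get_state();im=vision.capture('wrist');c=vision.get_calibration('wrist')
def red(i):
    h=cv2.cvtColor(i,cv2.COLOR_BGR2HSV);m=cv2.inRange(h,(0,170,150),(6,255,255))|cv2.inRange(h,(174,170,150),(180,255,255));m[:150]=0
    return [v.mean().round(1) for v in np.nonzero(m)[::-1]]
R,o,th,_=frame()
print(red(cv2.imread('pics/w4.png')),red(im),'expected red at 0:',wproj([*(o+R@[0,.027]),.066],s,c).round(1))
print(s['time'],s['wrist_force'],order.hand_in())
E
```

```text
time: 8.8
tcp_pos: [0.5458, 0.0329, 0.1463]
tcp_rot: [[0.984, -0.177, -0.0], [-0.177, -0.984, 0.0], [-0.0, -0.0, -1.0]]
wrist_force: [0.1, -0.3, -0.3]
opening: 0.0001
[np.float64(186.4), np.float64(288.7)] [np.float64(187.4), np.float64(290.1)] expected red at 0: [186.3 291.6]
the job is handed in; nothing more can be done
8.8 [ 0.0996975  -0.3370589  -0.28588729] None
```

The red stop post is now under the depth rod, and I handed the job in at 8.8 s. The wheel started two clicks short. I flicked it clockwise twice with the shut fingertips and lifted clear after each flick.

**Forces:** the highest wrist reading was about 8 N, read only at the end of each move. Contact force on the wheel itself is not reported.

**Last checks:**
- **Position:** the red post top was seen at pixel (187.4, 290.1). It was predicted at (186.3, 291.6) for the target position, so they agree to about 2 pixels, or 1–2 mm.
- **At rest:** the post shifted about 1.5 pixels between the last two looks. The camera also moved about 2 mm, so I take the wheel to be at rest; its speed was not measured directly.
- **Hand clear:** the fingertips were 146 mm up, and the wrist force was close to zero.
- **Loose things:** the sanding block and the tower looked unmoved in the wrist pictures. I did not look at the other loose things again; the hand came down only at the wheel.

One measurement disagreed: the wheel arms appeared about 4 mm off in the first wrist picture. I moved the finger a few millimetres to allow for it, and it caused no trouble.

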